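Weigh a clay star block on the two-pan balance

TASK

Weigh the clay star block that lies on the balance: set weights from the sloping rack upright on the empty pan until the beam is as nearly level as these weights can bring it. Set them down gently without dropping them, leave the weights you do not need in the rack, do not touch the star, and leave the hammer, the tea glass and the tile stack where they are.

Things in the scene. Friction and masses are not known exactly. Their poses are not given: they have to be found in the camera images.
- balance: Two-pan balance, grey base 140 x 260 x 20 mm. Origin: centre of the base's underside. y runs along the beam, from the weight pan (y = -150 mm) to the star's pan (+150). In the middle stands a white dial plate 100 mm wide, top 245 mm above the bench, with a thick black centre line; on its +x side a dark needle covers that line when level.
- beam (a joint): Tilt of the beam, rad: 0 = level, positive = star's pan low, weight pan high; stops at +-0.36. An inclination balance: centring spring 5.886 N m/rad, arms 150 mm, so it leans about 0.05 rad per 200 g of difference between the pans and settles in about 1 s. The pans stay horizontal at every tilt.
- weight_pan_floor (a point): Middle of the upper face of the empty aluminium weight pan, where weights are stood. Pan 160 mm along x, 150 mm along y, rim 4 mm thick, 6 mm high; axes parallel to the balance's. 150 mm above the bench when level, up to 200 mm when empty; sinks 7.5 mm per 200 g.
- weight_pan: The weight pan itself; origin on its pivot at the beam's end, 30 mm under the pan floor.
- star_pan_floor (a point): Middle of the upper face of the other pan (same size), on which the star block lies; axes parallel to those of the balance.
- star: Fired-clay block in the shape of an eight-point star, 133 mm across its points, 40 mm thick, of unknown mass (0.54 to 1.26 kg). Origin: centre of its underside. It lies flat in its pan.
- rack: Wooden rack, 336 mm wide (y), 100 mm deep (x). Its board slopes 30 degrees, low edge at -x, so the weights' tops lean to -x. Three bays at y = -112, 0, 112 mm, parted by strips 8 mm high; a ledge 10 mm high along the low edge stops the weights. Origin on the bench; a bay's weight has its origin at x = 0, z = 40 mm. Which weight is in which bay varies.
- weight_small: Smallest weight, 200 g: steel block 60 mm long (y), 32 mm deep (x), 13 mm high (z), with an upright pale wooden grip on the middle of its top: a plate 12 mm thick (x), 40 mm wide (y), 40 mm high; the grip's middle is at z = 33 mm. Origin: centre of the block's underside, z up through the grip. At first it stands in a rack bay, z leaning 30 degrees from vertical.
- weight_medium: Middle weight, 400 g: steel block 80 mm long (y), 32 mm deep (x), 20 mm high (z), with an upright pale wooden grip on the middle of its top: a plate 12 mm thick (x), 40 mm wide (y), 40 mm high; the grip's middle is at z = 40 mm. Origin: centre of the block's underside, z up through the grip. At first it stands in a rack bay, z leaning 30 degrees from vertical.
- weight_large: Largest weight, 800 g: steel block 100 mm long (y), 32 mm deep (x), 31 mm high (z), with an upright pale wooden grip on the middle of its top: a plate 12 mm thick (x), 40 mm wide (y), 40 mm high; the grip's middle is at z = 51 mm. Origin: centre of the block's underside, z up through the grip. At first it stands in a rack bay, z leaning 30 degrees from vertical.
- hammer: Bystander: a hammer 220 mm long lying on the bench beyond the balance. Origin about its middle.
- tea_glass: Bystander: an empty tea glass, 64 mm across, 90 mm high, standing on the bench. Origin: centre of its foot.
- tile_stack: Bystander: a stack of four glazed tiles about 100 x 100 mm, 48 mm high, on the bench. Origin: centre of its underside.
There are look-alikes about, which are no part of the job. Of the things that look like the star, the middle-sized one is meant. What is shaped like the weight_large but orange is not meant.

How it is judged:
By the outcome, as a careful person would: the job done as asked, in the order asked, and still so for the second after the job is handed in, with the robot touching nothing.
It also fails if it takes over 61 s, if anything falls off the work surface, if the arm or the gripper's body presses on something with over 40 N, if the wrist force passes 120 N, or if a joint passes its speed limit or range.

ROBOT

A 6-joint arm with a two-finger parallel gripper is mounted at the origin on the work surface. World frame = base frame: x ahead of the robot, y to its left, z up, the work surface at z = 0. Lengths are in m, angles in degrees, forces in N, time in s.
With the tool pointing down it reaches from about 0.375 to 0.9 m from the base axis. Payload 3.1 kg.
Tool frame: the origin (TCP) lies between the finger pads; the fingertips stand 11 mm ahead of it and the grasp point (between the pads) lies 8 mm behind it; z points along the fingers, y is the line along which they close (so a half turn about z gives the same grasp; the last joint's range is limited). The gripper opens to 87 mm and grips with 3 to 60 N. Pads are 19 mm wide; open, the fingers measure 117 mm over their backs; the gripper's body (75 mm by 190 mm) begins 51 mm behind the grasp point.
Start: joints at [-80.185, 30.224, 82.088, -0, 67.689, -10.227], TCP at [0.214, -0.587, 0.234] pointing down, gripper open.
Joint ranges: [-176.69, 176.69], [-43.24, 126.21], [12.49, 139.97], [-82, 262], [0, 151.66], [-163.58, 163.58]. Speed limits (degrees/s): [159.86, 159.86, 180, 180, 180, 180].

INTERFACE

Orientations are given as a 3x3 rotation matrix whose columns are the frame's x, y, z axes.
In Python, from rig import bot gives the robot as it stands.
- The arm moves only by the tool apply_moves, never from a script. Its argument "steps" is a list that holds one entry, the list of rows, each a list of 7 numbers: the shift along the tool's x, y, z in cm, then the turn, a rotation vector about the tool's x, y, z in degrees, then the gripper command: -1 is shut, 1 is fully open, values between are in proportion. In form: [[[dx, dy, dz, rx, ry, rz, jaw], ...]]. A call has 1 to 20 rows; each row is the pose to reach, as a shift and turn from the pose commanded when the call began, along the tool's axes at that moment; what a row does not reach only later rows make up. A row lasts 1/8 s, in which the tool goes at most 62.5 mm and 10.7 degrees, less where a joint would pass 70% of its speed; a pose out of reach is approached as far as the arm can. A call with a gripper value outside its range is refused whole. The fingers move at their own pace and stop on an object; the grip force is fixed at half the most. Time passes only in rows, so rows that repeat a pose let the fingers close. It gives the time, the measured TCP pose, the force, the opening and the grip force at its end, in the units of the state.
- bot.read_state(): the state, without advancing time (a new reading comes with each control period).
- bot.capture(name): name is "scene" or "top" or "wrist"; returns the picture (384x512x3 uint8, blue, green, red); there is no depth.
- bot.camera_model(name): a dict with "intrinsics" (3x3 intrinsics, pixels), "R" (3x3) and "t" (3): a world point X has camera coordinates R X + t. Camera axes: x right, y down, z forward; pixel columns grow to the right and rows downward; lengths in m; the calibration is good to about 2 mm. A picture is of the moment at which its call begins: read the wrist's pose just before it. camera_model takes no time and is no camera call; for the wrist camera it gives the pose at the moment of the call.
- bot.hand_in(): hands the job in; it is judged then, once.
The state is a dict: "time_s": time; "joint_positions": joint angles; "qvel": joint speeds; "tau": joint torques, N m; "position": TCP position; "tcp_rot": TCP orientation; "force": force on the tool from outside, world axes, zero at the start; "moment": the same for the moment, N m; "opening": opening from 0.0 (shut) to 1.0 (fully open); "grasp_force": force on a finger pad.
Only numpy, scipy, OpenCV 4.12 (cv2) and the standard library are available. Lean on these libraries where they do the work, as an engineer would, in place of code of your own. Each camera call takes 0.05 s, during which the arm holds its last target. There are 200 camera calls.

## Working session

There is one attempt and no reset: what is moved stays moved. The work goes in short steps, Python scripts to look and compute and a tool call to move; the robot and the scene stay as the last step left them, time stands still between calls to the robot, and variables do not carry over. Pictures are saved under pics/ and viewed, at most 10 in all, crops included, and the job is handed in when it is done.

Besides the shell and the picture viewer there is one more tool, called after "Call:" as name(argument=value, ...) on one line, values as JSON. apply_moves: Moves the arm, as the interface text tells. Its arguments: {"type":"object","properties":{"steps":{"type":"array","items":{"type":"array","items":{"type":"array","items":{"type":"number"}}}}},"required":["steps"]}

```bash
ls; mkdir -p pics; python3 - <<'E'
from rig import bot
import cv2,numpy as np
for n in("scene","top"):
    cv2.imwrite(f"pics/{n}0.png",bot.capture(n)); m=bot.camera_model(n)
    print(n,np.round(m["intrinsics"],1).tolist(),np.round(m["R"],3).tolist(),np.round(m["t"],3).tolist())
print(bot.read_state())
E
```

```text
pics
scene [[391.0, 0.0, 257.7], [0.0, 391.0, 190.4], [0.0, 0.0, 1.0]] [[0.666, 0.746, 0.008], [0.65, -0.575, -0.496], [-0.366, 0.335, -0.868]] [-0.441, -0.272, 1.704]
top [[463.3, 0.0, 262.5], [0.0, 463.3, 187.9], [0.0, 0.0, 1.0]] [[0.019, -1.0, 0.017], [-0.987, -0.021, -0.156], [0.157, -0.013, -0.988]] [0.069, 0.593, 1.805]
{'time_s': 0.1, 'joint_positions': array([-8.01842322e+01,  3.02741748e+01,  8.21501556e+01, -9.43217217e-04,
        6.76901127e+01, -1.02271421e+01]), 'qvel': array([ 0.06242472, -0.13138358, -0.09793372, -0.04198324,  0.13531876,
       -0.08792035]), 'tau': array([-5.34977971e-04, -4.40985882e+01, -1.77151126e+01,  6.35293638e-02,
        5.34009864e-02, -4.10544021e-05]), 'position': array([ 0.21411425, -0.58648476,  0.23265757]), 'tcp_rot': array([[ 9.39434125e-01,  3.42729337e-01, -3.55526523e-04],
       [ 3.42729353e-01, -9.39432130e-01,  1.96557188e-03],
       [ 3.39666108e-04, -1.96837467e-03, -9.99998005e-01]]), 'force': array([-0.06634331, -0.24007325, -0.05169717]), 'moment': array([-0.00120148, -0.01365964,  0.02032923]), 'grasp_force': 0.0, 'opening': 0.9965662337335683}
```

View pics/scene0.png

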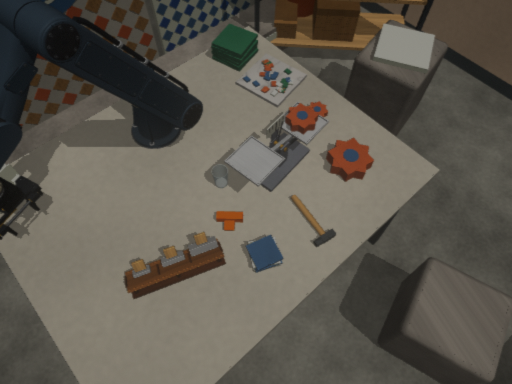

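View pics/top0.png

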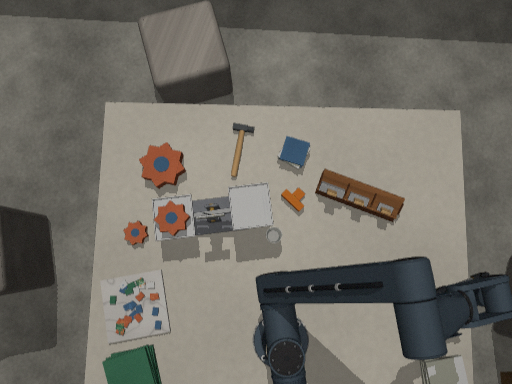

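The scene picture shows the rack at about (175,268) with grips at (141,265), (170,252) and (201,238). The weight pan is at (255,160) and the star at (303,117). In the top picture the rack is at (360,195), the weight pan at (251,206) and the glass at (274,236). Next I'll view enlarged crops.

```bash
python3 - <<'E'
import cv2,numpy as np
a=cv2.imread("pics/scene0.png");b=cv2.imread("pics/top0.png")
A=cv2.resize(a[225:300,115:245],None,fx=6,fy=6,interpolation=2)[:300*2][:,:780]
B=cv2.resize(b[160:250,140:410],(780,260),interpolation=2)
A=cv2.resize(A,(580,335))
o=np.zeros((600,780,3),np.uint8);o[:260]=B;o[262:597,:580]=A
cv2.imwrite("pics/crop1.png",o)
E
```

```text
(no output)
```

View pics/crop1.png

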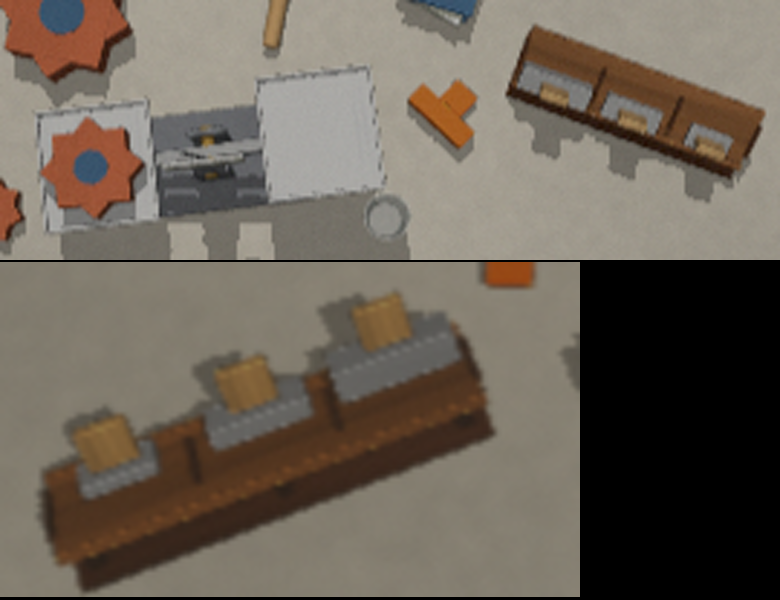

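The crop shows large, medium and small at the rack's left, middle and right in the top view, so +y to -y. The weight pan is empty at about (251,206), and the orange T is a look-alike. Next I triangulate.

```bash
cat > h.py <<'E'
import cv2,numpy as np
from rig import bot
def ray(m,px):
    K,R,t=[np.array(m[k]) for k in("intrinsics","R","t")]
    return -R.T@t, R.T@np.linalg.inv(K)@np.array([px[0],px[1],1.0])
def plane(m,px,z):
    o,d=ray(m,px); return o+d*(z-o[2])/d[2]
def tri(obs):   # obs: list of (model,px) -> point, residual (m)
    A=np.zeros((3,3));b=np.zeros(3);L=[]
    for m,p in obs:
        o,d=ray(m,p);d=d/np.linalg.norm(d);P=np.eye(3)-np.outer(d,d);A+=P;b+=P@o;L.append((o,P))
    x=np.linalg.solve(A,b); return x,max(np.linalg.norm(P@(x-o)) for o,P in L)
def blobs(mask,roi,amin):
    u0,v0,u1,v1=roi; k=np.zeros_like(mask);k[v0:v1,u0:u1]=mask[v0:v1,u0:u1]
    n,l,s,c=cv2.connectedComponentsWithStats(k)
    return [(s[i,4],*np.round(c[i],1)) for i in range(1,n) if s[i,4]>=amin], l
def rng(img,lo,hi): return cv2.inRange(cv2.cvtColor(img,cv2.COLOR_BGR2HSV),lo,hi)
E
python3 - <<'E'
from h import *
a=cv2.imread("pics/scene0.png");b=cv2.imread("pics/top0.png")
for n,i,pts in(("s",a,[(140,266),(170,253),(201,240),(175,270),(255,160),(200,246),(302,115)]),("t",b,[(333,193),(359,201),(386,211),(251,206),(325,186),(172,218)])):
    H=cv2.cvtColor(i,cv2.COLOR_BGR2HSV)
    print(n,[H[p[1],p[0]].tolist() for p in pts])
for n,i,r1,r2,r3 in(("scene",a,(110,220,240,300),(215,130,290,195),(285,100,318,130)),("top",b,(310,165,410,225),(225,178,280,232),(155,200,190,235))):
    print(n,"grip",blobs(rng(i,(12,70,150),(25,190,255)),r1,8)[0])
    bl,l=blobs(rng(i,(0,0,158),(180,40,255)),r2,200);print("pan",bl)
    if bl:
        k=1+int(np.argmax([0]));ids=[(l==j).sum() for j in range(1,l.max()+1)];j=1+int(np.argmax(ids))
        c=cv2.findContours((l==j).astype(np.uint8),0,2)[0];c=max(c,key=cv2.contourArea);print(np.round(cv2.boxPoints(cv2.minAreaRect(c)),1).tolist(),cv2.approxPolyDP(c,4,True)[:,0].tolist())
    print("blue",blobs(rng(i,(95,90,40),(125,255,255)),r3,5)[0])
E
```

```text
s [[17, 141, 132], [17, 142, 126], [17, 140, 129], [13, 160, 83], [30, 6, 137], [23, 9, 111], [106, 114, 87]]
t [[19, 111, 154], [17, 117, 126], [17, 115, 148], [30, 8, 169], [20, 6, 122], [104, 123, 106]]
scene grip []
pan []
blue [(np.int32(10), np.float64(316.2), np.float64(108.5)), (np.int32(49), np.float64(301.9), np.float64(114.7))]
top grip [(np.int32(10), np.float64(330.1), np.float64(192.9)), (np.int32(13), np.float64(357.5), np.float64(202.1)), (np.int32(9), np.float64(383.9), np.float64(211.3))]
pan [(np.int32(2283), np.float64(254.0), np.float64(201.9))]
[[225.0, 178.0], [279.0, 178.0], [279.0, 228.0], [225.0, 228.0]] [[225, 178], [225, 195], [228, 185], [269, 182], [267, 188], [230, 190], [234, 228], [271, 224], [273, 219], [279, 228], [279, 178]]
blue [(np.int32(88), np.float64(170.9), np.float64(217.5))]
```

```bash
python3 - <<'E'
from h import *
a=cv2.imread("pics/scene0.png");b=cv2.imread("pics/top0.png")
s,t=bot.camera_model("scene"),bot.camera_model("top")
g1,_=blobs(rng(a,(12,110,105),(25,165,255)),(110,220,220,285),10);g2,_=blobs(rng(b,(12,70,110),(25,150,255)),(310,165,410,225),8)
print(g1,g2)
x=tri([(s,(301.9,114.7)),(t,(170.9,217.5))]);print("star",np.round(x[0],4),x[1])
for p in sorted(g1,key=lambda q:-q[0])[:3]:
    for q in g2:
        y=tri([(s,p[1:]),(t,q[1:])])
        if y[1]<.01: print(p,q,np.round(y[0],4),np.round(y[1],4))
# pan corners, hand-read crop pixels
for p in [(229.5,186),(268,184),(272.5,226),(232,229)]: print(np.round(plane(t,p,.19),3))
w=bot.camera_model("wrist");st=bot.read_state();R=st["tcp_rot"]
print("cam in tool",np.round(R.T@(-w["R"].T@w["t"]-st["position"]),3).tolist(),np.round(R.T@w["R"].T,3).tolist(),w["intrinsics"][0])
E
```

```text
[(np.int32(109), np.float64(200.0), np.float64(238.0)), (np.int32(112), np.float64(169.7), np.float64(252.0)), (np.int32(119), np.float64(138.2), np.float64(265.3))] [(np.int32(51), np.float64(331.6), np.float64(192.3)), (np.int32(8), np.float64(381.9), np.float64(190.1)), (np.int32(8), np.float64(389.4), np.float64(193.2)), (np.int32(50), np.float64(358.8), np.float64(201.5)), (np.int32(53), np.float64(385.7), np.float64(211.2))]
star [0.4549 0.4174 0.1634] 0.0005737530087982045
(np.int32(119), np.float64(138.2), np.float64(265.3)) (np.int32(8), np.float64(389.4), np.float64(193.2)) [ 0.5584 -0.3962  0.1774] 0.0068
(np.int32(119), np.float64(138.2), np.float64(265.3)) (np.int32(53), np.float64(385.7), np.float64(211.2)) [ 0.5058 -0.4035  0.0718] 0.001
(np.int32(112), np.float64(169.7), np.float64(252.0)) (np.int32(50), np.float64(358.8), np.float64(201.5)) [ 0.5409 -0.2966  0.0794] 0.0007
(np.int32(109), np.float64(200.0), np.float64(238.0)) (np.int32(51), np.float64(331.6), np.float64(192.3)) [ 0.5732 -0.1888  0.0898] 0.0001
[0.573 0.204 0.19 ]
[0.584 0.063 0.19 ]
[0.429 0.044 0.19 ]
[0.416 0.19  0.19 ]
cam in tool [0.065, -0.0, -0.15] [[0.0, -0.971, -0.24], [1.0, 0.0, 0.001], [-0.001, -0.24, 0.971]] [305.40376279   0.         257.17736577]
```

```bash
cat >> h.py <<'E'
from scipy.spatial.transform import Rotation as Ro
def frame(yaw,lean=0):  # tool rotation: x = object y, y = object x, z down the object's axis (leaning `lean` to -x)
    W=(Ro.from_euler("z",yaw,degrees=True)*Ro.from_euler("y",-lean,degrees=True)).as_matrix()
    return np.column_stack([W[:,1],W[:,0],-W[:,2]])
def go(R,p,frm=None):  # shift (cm) and turn (deg) in tool axes from the pose frm or the present one
    s=bot.read_state(); R0,p0=frm if frm else (s["tcp_rot"],s["position"])
    print(np.round(R0.T@(np.array(p)-p0)*100,2).tolist(),np.round(Ro.from_matrix(R0.T@R).as_rotvec(degrees=True),2).tolist())
E
python3 - <<'E'
from h import *
R=frame(-20); c=np.array([.51,-.31,.30]);
for o in(-.06,.06): go(R,c+R[:,0]*o)
print(R.T@np.array([0,.12,0]))
E
```

```text
[33.41, -11.25, -6.7] [-0.1, -0.07, -49.96]
[41.13, -20.44, -6.68] [-0.1, -0.07, -49.96]
[ 0.11276311 -0.04104242  0.        ]
```

Call:
apply_moves(steps=[[[33.4,-11.2,-6.7,0,0,-50,1],[33.4,-11.2,-6.7,0,0,-50,1],[33.4,-11.2,-6.7,0,0,-50,1],[33.4,-11.2,-6.7,0,0,-50,1],[33.4,-11.2,-6.7,0,0,-50,1],[33.4,-11.2,-6.7,0,0,-50,1],[33.4,-11.2,-6.7,0,0,-50,1],[33.4,-11.2,-6.7,0,0,-50,1],[33.4,-11.2,-6.7,0,0,-50,1],[33.4,-11.2,-6.7,0,0,-50,1]]])

```text
time_s: 1.35
position: [0.4886, -0.3683, 0.3002]
tcp_rot: [[0.343, 0.939, -0.001], [0.939, -0.343, 0.001], [0.0, -0.001, -1.0]]
force: [-0.7, 0.1, 0.6]
opening: 1.001
grasp_force: 0.0
```

```bash
cat >> h.py <<'E'
import pickle
def snap(name):
    s=bot.read_state();m=bot.camera_model("wrist");i=bot.capture("wrist");cv2.imwrite(f"pics/{name}.png",i);pickle.dump(m,open(f"pics/{name}.pkl","wb"))
    print(round(s["time_s"],2),np.round(s["position"],4),np.abs(s["qvel"]).max().round(2));return i,m
def load(name): return cv2.imread(f"pics/{name}.png"),pickle.load(open(f"pics/{name}.pkl","rb"))
E
python3 -c "
from h import *
snap('A')"
```

```text
1.35 [ 0.4886 -0.3683  0.3002] 0.28
```

Call:
apply_moves(steps=[[[12,0,0,0,0,0,1],[12,0,0,0,0,0,1],[12,0,0,0,0,0,1],[12,0,0,0,0,0,1],[12,0,0,0,0,0,1]]])

```text
time_s: 2.02
position: [0.5302, -0.2562, 0.3005]
tcp_rot: [[0.343, 0.939, 0.0], [0.939, -0.343, -0.001], [-0.0, 0.0, -1.0]]
force: [-0.0, 0.3, -0.3]
opening: 1.001
grasp_force: 0.0
```

```bash
python3 -c "
from h import *
snap('B')
R=frame(4)
for o in(.06,-.06): go(R,np.array([.47,.19,.44])+R[:,0]*o)
"
```

```text
2.02 [ 0.5302 -0.2562  0.3005] 0.4
[45.31, -23.42, -13.97] [0.0, 0.02, -24.08]
[34.36, -18.52, -13.97] [0.0, 0.02, -24.08]
```

View pics/B.png

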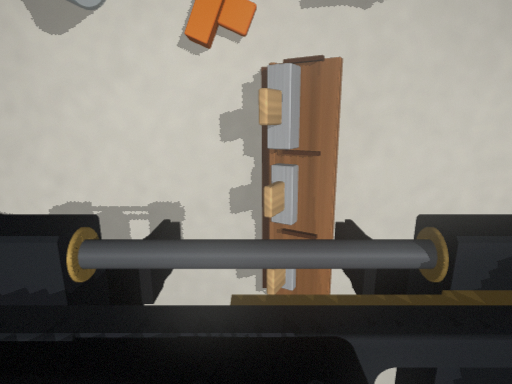

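View B shows the large grip at (271,105), the medium at (275,200) and the small partly hidden at (275,280). The lower half is the gripper itself. Next are two views of the weight pan.

```bash
python3 -c "
from h import *
R=frame(4.5)
for o in(.07,-.07): go(R,np.array([.50,.055,.40])+R[:,1]*o)
"
```

```text
[31.1, -7.15, -9.96] [0.0, 0.02, -24.58]
[25.28, -19.88, -9.96] [0.0, 0.02, -24.58]
```

Call:
apply_moves(steps=[[[31.1,-7.1,-10,0,0,-24.5,1],[31.1,-7.1,-10,0,0,-24.5,1],[31.1,-7.1,-10,0,0,-24.5,1],[31.1,-7.1,-10,0,0,-24.5,1],[31.1,-7.1,-10,0,0,-24.5,1],[31.1,-7.1,-10,0,0,-24.5,1],[31.1,-7.1,-10,0,0,-24.5,1],[31.1,-7.1,-10,0,0,-24.5,1],[31.1,-7.1,-10,0,0,-24.5,1]]])

```text
time_s: 3.2
position: [0.5698, 0.06, 0.3997]
tcp_rot: [[-0.077, 0.997, -0.002], [0.997, 0.077, -0.0], [-0.0, -0.002, -1.0]]
force: [-0.3, -1.0, 0.1]
opening: 0.999
grasp_force: 0.0
```

```bash
python3 -c "
from h import *
snap('C')"
```

```text
3.2 [0.5698 0.06   0.3997] 0.38
```

Call:
apply_moves(steps=[[[0,-14,0,0,0,0,1],[0,-14,0,0,0,0,1],[0,-14,0,0,0,0,1],[0,-14,0,0,0,0,1],[0,-14,0,0,0,0,1]]])

```text
time_s: 3.88
position: [0.4322, 0.0503, 0.4009]
tcp_rot: [[-0.078, 0.997, 0.002], [0.997, 0.078, -0.0], [-0.0, 0.002, -1.0]]
force: [1.0, -0.3, 0.4]
opening: 0.999
grasp_force: 0.0
```

```bash
python3 -c "
from h import *
snap('D')
o=np.hstack([load('C')[0][:230],load('D')[0][:230]]);o=np.vstack([o,np.hstack([load('A')[0][:230],load('B')[0][:230]])])
cv2.imwrite('pics/CDAB.png',cv2.resize(o,(800,360),interpolation=cv2.INTER_AREA))
"
```

```text
3.88 [0.4322 0.0503 0.4009] 0.86
```

View pics/CDAB.png

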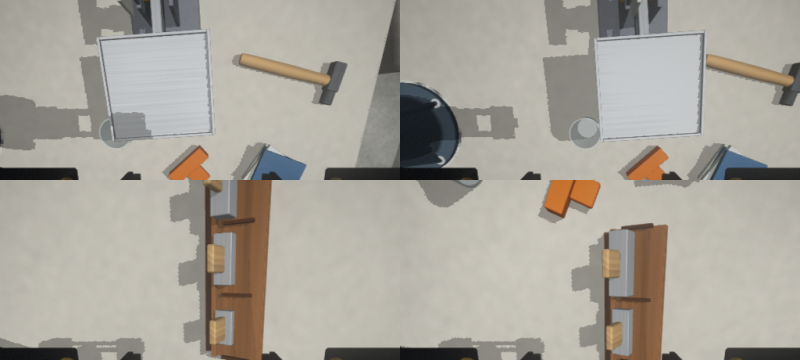

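```bash
python3 - <<'E'
from h import *
for n in"AB":
    i,m=load(n); print(n,blobs(rng(i,(10,90,110),(25,190,255)),(230,0,320,228),150)[0])
for n in"CD":
    i,m=load(n);H=cv2.cvtColor(i,cv2.COLOR_BGR2HSV);print(n,H[100,200],H[100,330 if n=="D" else 200],H[160,340],H[120,60])
    bl,l=blobs(rng(i,(0,0,150),(180,13,255)),(100,30,420,200),2000);print(bl)
    j=max(range(1,l.max()+1),key=lambda k:(l==k).sum())
    c=max(cv2.findContours((l==j).astype(np.uint8),0,2)[0],key=cv2.contourArea)
    print(np.round(cv2.boxPoints(cv2.minAreaRect(c)),1).tolist(),cv2.approxPolyDP(cv2.convexHull(c),5,True)[:,0].tolist())
E
```

```text
A [(np.int32(195), np.float64(273.8), np.float64(4.1)), (np.int32(556), np.float64(308.6), np.float64(24.8)), (np.int32(5884), np.float64(295.9), np.float64(146.3))]
B [(np.int32(648), np.float64(242.1), np.float64(16.5)), (np.int32(1721), np.float64(309.6), np.float64(107.8)), (np.int32(771), np.float64(269.3), np.float64(106.5)), (np.int32(1960), np.float64(303.1), np.float64(189.4)), (np.int32(602), np.float64(273.3), np.float64(199.1))]
C [110   8 203] [110   8 203] [ 26  18 193] [ 25  18 184]
[(np.int32(16537), np.float64(205.4), np.float64(102.8))]
[[122.0999984741211, 34.099998474121094], [267.29998779296875, 26.0], [275.5, 173.3000030517578], [130.1999969482422, 181.39999389648438]] [[123, 48], [195, 30], [267, 37], [275, 171], [195, 177], [140, 148]]
D [ 24  19 137] [ 98   5 202] [102   6 199] [ 23  18 180]
[(np.int32(18502), np.float64(315.9), np.float64(111.0))]
[[215.10000610351562, 190.39999389648438], [221.39999389648438, 26.299999237060547], [393.6000061035156, 32.900001525878906], [387.29998779296875, 197.0]] [[393, 39], [388, 172], [238, 191], [219, 182], [216, 168], [248, 49], [307, 30]]
```

```bash
python3 - <<'E'
from h import *
for n in"AB":
    i,m=load(n);H=cv2.cvtColor(i,cv2.COLOR_BGR2HSV)
    p=[(275,100),(308,108)] if n=="B" else [(275,100),(310,130)]
    print([H[v,u].tolist() for u,v in p]); print(n,blobs(rng(i,(10,60,165),(25,165,255)),(235,0,300,228),150)[0])
Q={}
for n,seed in(("C",(200,100)),("D",(330,100))):
    i,m=load(n);k=rng(i,(0,0,150),(180,13,255));k=cv2.morphologyEx(k,cv2.MORPH_CLOSE,np.ones((5,5)));k=cv2.morphologyEx(k,cv2.MORPH_OPEN,np.ones((45,45),np.uint8))
    c=max(cv2.findContours(k,0,2)[0],key=cv2.contourArea)[:,0].astype(float)
    # four side lines from contour points by side, then corners
    r=cv2.boundingRect(c.astype(np.int32));cx,cy=r[0]+r[2]/2,r[1]+r[3]/2
    print(n,r,cv2.approxPolyDP(cv2.convexHull(c.astype(np.int32)),4,True)[:,0].tolist())
    o=cv2.imread(f"pics/{n}.png");cv2.drawContours(o,[c.astype(np.int32)],-1,(0,0,255),1);Q[n]=o[20:200,100:420]
cv2.imwrite("pics/q.png",cv2.resize(np.vstack(list(Q.values())),None,fx=1.65,fy=1.65))
E
```

```text
[[17, 104, 166], [13, 133, 121]]
A [(np.int32(358), np.float64(272.6), np.float64(97.9)), (np.int32(315), np.float64(275.3), np.float64(192.1))]
[[17, 100, 163], [13, 126, 125]]
B [(np.int32(475), np.float64(267.7), np.float64(103.8)), (np.int32(357), np.float64(271.9), np.float64(198.7))]
C (130, 40, 143, 135) [[268, 40], [272, 172], [195, 174], [138, 143], [130, 96], [130, 47]]
D (251, 42, 132, 137) [[382, 42], [380, 173], [256, 178], [251, 49]]
```

View pics/q.png

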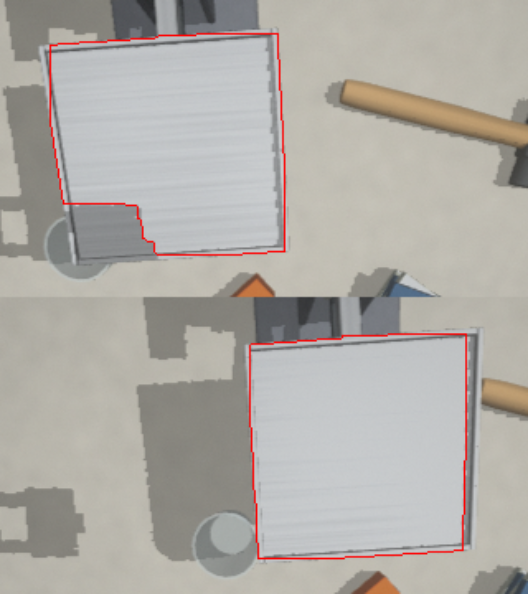

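The overlay shows the pan's outer rim corners. In C they are (125,48.5), (268,37.6), (274,171.5) and (146,180). In D they are (249,49.7), (391,38.8), (386,172) and (256,179.4).

```bash
python3 - <<'E'
from h import *
A,B,C,D=[load(n)[1] for n in"ABCD"]
c=[(124.8,48.5),(267.9,37.6),(273.9,171.5),(145.5,180)];d=[(249.1,49.7),(390.9,38.8),(386,172.1),(256.4,179.4)]
P=[]
for p,q in zip(c,d):
    x,r=tri([(C,p),(D,q)]);P.append(x);print(np.round(x,4),round(r,4))
P=np.array(P);print("mean",P.mean(0),"sizes",[np.round(np.linalg.norm(P[i]-P[i-1]),4) for i in range(4)])
y=P[0]+P[1]-P[2]-P[3];print("yaw",np.degrees(np.arctan2(-y[0],y[1])))
# grips
i,m=load("A");j,m=load("B")
ga=[b[1:] for b in blobs(rng(i,(10,60,120),(25,120,255)),(225,0,290,228),150)[0]]
gb=[b[1:] for b in blobs(rng(j,(10,60,120),(25,120,255)),(225,50,290,228),150)[0]]
print(ga,gb)
E
```

```text
[0.4128 0.1891 0.183 ] 0.0001
[0.5697 0.2136 0.1783] 0.0002
[0.5896 0.0649 0.1825] 0.0001
[0.4325 0.0421 0.1789] 0.0007
mean [0.501176   0.12742887 0.18068125] sizes [np.float64(0.1484), np.float64(0.1588), np.float64(0.1501), np.float64(0.1588)]
yaw 7.621843441815317
[(np.float64(273.9), np.float64(3.9)), (np.float64(275.4), np.float64(99.9)), (np.float64(277.4), np.float64(192.7))] [(np.float64(269.6), np.float64(106.2)), (np.float64(273.5), np.float64(199.3))]
```

Call:
apply_moves(steps=[[[30,-2,0,0,0,0,1],[30,-2,0,0,0,0,1],[30,-2,0,0,0,0,1],[30,-2,0,0,0,0,1],[30,-2,0,0,0,0,1],[30,-2,0,0,0,0,1],[30,-2,0,0,0,0,1]]])

```text
time_s: 4.8
position: [0.3873, 0.3484, 0.3998]
tcp_rot: [[-0.08, 0.997, -0.001], [0.997, 0.08, -0.001], [-0.001, -0.001, -1.0]]
force: [0.3, 0.5, -0.1]
opening: 0.998
grasp_force: 0.0
```

```bash
python3 -c "
from h import *
snap('E')"
```

```text
4.8 [0.3873 0.3484 0.3998] 1.63
```

Call:
apply_moves(steps=[[[0,14,0,0,0,0,1],[0,14,0,0,0,0,1],[0,14,0,0,0,0,1],[0,14,0,0,0,0,1],[0,14,0,0,0,0,1]]])

```text
time_s: 5.48
position: [0.525, 0.3588, 0.4009]
tcp_rot: [[-0.079, 0.997, -0.001], [0.997, 0.079, -0.0], [-0.0, -0.001, -1.0]]
force: [-0.1, -0.5, -0.2]
opening: 0.999
grasp_force: 0.0
```

```bash
python3 -c "
from h import *
snap('F')
o=np.vstack([load('F')[0][20:200,60:420],load('E')[0][20:200,160:512+8]]) if 0 else np.vstack([load('F')[0][10:200,40:420],load('E')[0][10:200,132:512]])
cv2.imwrite('pics/ef.png',cv2.resize(o,None,fx=1.57,fy=1.57,interpolation=2))
"
```

```text
5.47 [0.525  0.3588 0.4009] 0.81
```

View pics/ef.png

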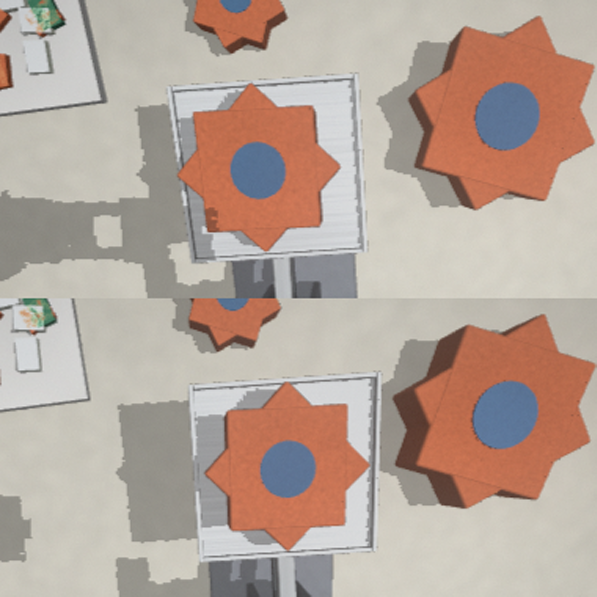

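The view shows the middle-sized star in its pan. In F (upper) the pan corners are at crop (169,87), (358,73), (367,248) and (188,261). In E (lower) they are at (190,386), (380,373), (377,550) and (202,562).

```bash
python3 - <<'E'
from h import *
E,F=[load(n)[1] for n in"EF"]
f=[(40+u/1.57,10+v/1.57) for u,v in[(169,87),(358,73),(367,248),(188,261)]]
e=[(132+u/1.57,10+(v-298.3)/1.57) for u,v in[(190,386),(380,373),(377,550),(202,562)]]
P=np.array([tri([(E,p),(F,q)])[0] for p,q in zip(e,f)]);print(P.round(4),P.mean(0))
b=[max(blobs(rng(load(n)[0],(95,80,40),(125,255,255)),r,150)[0])[1:] for n,r in(("E",(270,80,370,160)),("F",(160,80,250,160)))]
x=tri([(E,b[0]),(F,b[1])]);print("blue",b,x)
d=np.array([.501176,.12742887,.18068125])-P.mean(0)
print("dz",d[2],"yaw",np.degrees(np.arctan2(d[0],-d[1])),"m",np.arcsin(d[2]/.3)/.05*.2)
A,B=[load(n)[1] for n in"AB"]
x,r=tri([(A,(275.4,99.9)),(B,(273.5,199.3))]);print("medium",x,r)
s=plane(A,(277.4,192.7),x[2]-.0061);l=plane(B,(269.6,106.2),x[2]+.0095);print("small",s,"large",l)
v=l-s;print("rackyaw",np.degrees(np.arctan2(v[1],v[0])-np.arctan2(.224,-.009)),np.linalg.norm(v[:2]))
E
```

```text
[[0.3713 0.4801 0.1215]
 [0.5277 0.5033 0.1206]
 [0.5484 0.3577 0.1258]
 [0.3931 0.3366 0.1398]] [0.46012703 0.41942061 0.1269214 ]
blue [(np.float64(314.7), np.float64(118.5)), (np.float64(203.7), np.float64(118.1))] (array([0.45333476, 0.41953832, 0.15874841]), np.float64(7.667997501906519e-05))
dz 0.05375985104231362 yaw 8.002348755057524 m 0.7206908931618703
medium [ 0.5383777  -0.29401513  0.07958604] 0.00011111178129326835
small [ 0.5039966  -0.40100442  0.07348604] large [ 0.57089741 -0.18659302  0.08908604]
rackyaw -19.629833770466803 0.22460624623931996
```

```bash
python3 - <<'E'
from h import *
L={}
def edge(i,box,outside):
    S=cv2.GaussianBlur(cv2.cvtColor(i,cv2.COLOR_BGR2HSV)[:,:,1].astype(float),(1,5),0);pts=[]
    u0,u1,v0,v1=box
    for v in range(v0,v1):
        r=S[v,u0:u1]; r=r if outside=="L" else r[::-1]
        th=13; k=np.argmax(r<th)
        if k>0:
            s=k-1+(r[k-1]-th)/(r[k-1]-r[k]); pts.append((u0+s if outside=="L" else u1-1-s,v))
    p=np.array(pts);
    for _ in range(4):
        c=np.polyfit(p[:,1],p[:,0],1);e=p[:,0]-np.polyval(c,p[:,1]);p=p[abs(e)<max(.6,1.5*e.std())]
    return c,len(p),e.std()
for n,bl,br in(("C",(112,145,65,140),(255,290,60,160)),("D",(236,262,65,140),(375,402,60,160))):
    i,m=load(n);L[n]=[edge(i,bl,"L"),edge(i,br,"R")];print(n,[(c.round(3),k,round(s,2)) for c,k,s in L[n]])
C,D=load("C")[1],load("D")[1]
# same physical point on an edge: choose v in C, search v in D giving zero ray gap
from scipy.optimize import brentq
for s in(0,1):
    for v in(70,100,130):
        cc,cd=L["C"][s][0],L["D"][s][0]
        pc=(np.polyval(cc,v),v); oc,rc=ray(C,pc)
        def gap(w):
            o,r=ray(D,(np.polyval(cd,w),w)); return np.dot(np.cross(rc,r),o-oc)
        w=brentq(gap,v-20,v+20);print(s,v,round(w,1),tri([(C,pc),(D,(np.polyval(cd,w),w))])[0].round(4))
E
```

```text
C [(array([  0.157, 114.35 ]), 75, np.float64(0.12)), (array([5.30000e-02, 2.66158e+02]), 100, np.float64(0.12))]
D [(array([6.50000e-02, 2.43455e+02]), 75, np.float64(0.14)), (array([-3.50000e-02,  3.94363e+02]), 85, np.float64(0.27))]
0 70 71.0 [0.4134 0.1668 0.1842]
0 100 100.9 [0.4179 0.1349 0.1843]
0 130 130.7 [0.4226 0.1015 0.1843]
1 70 71.4 [0.5747 0.1792 0.1842]
1 100 101.2 [0.5793 0.1473 0.1846]
1 130 131.0 [0.5841 0.114  0.1849]
```

The refined rim height is 0.1844, so the floor is at 0.178. The star's top is at 0.159. Together these give about 0.76–0.80 kg, so only the large weight is needed. Next I compute the grasp.

```bash
python3 -c "
from h import *
R=frame(-19.6,30);g=np.array([.5709,-.1866,.0880]);T=g+.008*R[:,2];print(R.round(3).tolist(),T)
go(R,T-.11*R[:,2])
"
```

```text
[[0.335, 0.816, 0.471], [0.942, -0.291, -0.168], [0.0, 0.5, -0.866]] [ 0.57466823 -0.18794181  0.0810718 ]
[-52.68, -4.39, 22.47] [-29.58, -6.33, 23.6]
```

Call:
apply_moves(steps=[[[-52.7,-4.4,22.5,-29.6,-6.3,23.6,0.3],[-52.7,-4.4,22.5,-29.6,-6.3,23.6,0.3],[-52.7,-4.4,22.5,-29.6,-6.3,23.6,0.3],[-52.7,-4.4,22.5,-29.6,-6.3,23.6,0.3],[-52.7,-4.4,22.5,-29.6,-6.3,23.6,0.3],[-52.7,-4.4,22.5,-29.6,-6.3,23.6,0.3],[-52.7,-4.4,22.5,-29.6,-6.3,23.6,0.3],[-52.7,-4.4,22.5,-29.6,-6.3,23.6,0.3],[-52.7,-4.4,22.5,-29.6,-6.3,23.6,0.3],[-52.7,-4.4,22.5,-29.6,-6.3,23.6,0.3],[-52.7,-4.4,22.5,-29.6,-6.3,23.6,0.3],[-52.7,-4.4,22.5,-29.6,-6.3,23.6,0.3],[-52.7,-4.4,22.5,-29.6,-6.3,23.6,0.3],[-52.7,-4.4,22.5,-29.6,-6.3,23.6,0.3]]])

```text
time_s: 7.28
position: [0.5241, -0.168, 0.1763]
tcp_rot: [[0.334, 0.816, 0.473], [0.943, -0.289, -0.167], [0.001, 0.501, -0.865]]
force: [-0.5, -0.2, 0.1]
opening: 0.653
grasp_force: 0.0
```

```bash
python3 -c "
from h import *
i,m=snap('G')
R=frame(-19.6,30);g=np.array([.5709,-.1866,.0880]);T=g+.008*R[:,2]
go(R,T)
p=m['intrinsics']@(m['R']@g+m['t']);print('expected px',p[:2]/p[2])
print(blobs(rng(i,(10,60,120),(25,125,255)),(100,0,420,230),150)[0])
cv2.imwrite('pics/Gv.png',i)
"
```

```text
7.28 [ 0.5241 -0.168   0.1763] 0.4
[-0.19, -0.08, 10.95] [0.08, -0.08, 0.08]
expected px [256.93101656 200.3207458 ]
[(np.int32(2565), np.float64(284.0), np.float64(156.0)), (np.int32(720), np.float64(254.9), np.float64(201.8))]
```

View pics/Gv.png

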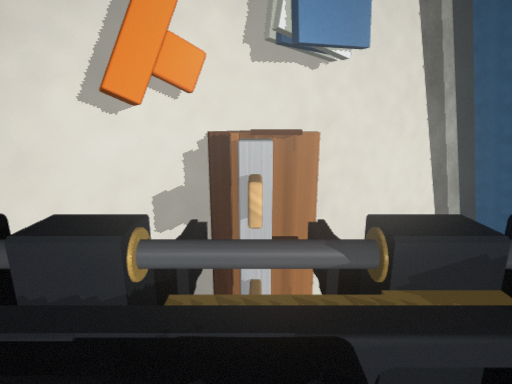

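The grip sits at (255,202), between the fingers and parallel to them, about 2 px off the expected spot. I descend and grip.

Call:
apply_moves(steps=[[[-0.2,-0.2,4,0,0,0,0.3],[-0.2,-0.2,8,0,0,0,0.3],[-0.2,-0.2,10,0,0,0,0.3],[-0.2,-0.2,10.9,0,0,0,0.3],[-0.2,-0.2,10.9,0,0,0,0.3],[-0.2,-0.2,10.9,0,0,0,0.3]]])

```text
time_s: 8.07
position: [0.5735, -0.1882, 0.0797]
tcp_rot: [[0.335, 0.816, 0.471], [0.942, -0.29, -0.167], [0.001, 0.5, -0.866]]
force: [0.6, 0.3, 0.6]
opening: 0.651
grasp_force: 0.0
```

Call:
apply_moves(steps=[[[0,0,0,0,0,0,-1],[0,0,0,0,0,0,-1],[0,0,0,0,0,0,-1],[0,0,0,0,0,0,-1],[0,0,0,0,0,0,-1],[0,0,0,0,0,0,-1]]])

```text
time_s: 8.82
position: [0.5732, -0.189, 0.0803]
tcp_rot: [[0.336, 0.815, 0.472], [0.942, -0.291, -0.168], [0.0, 0.501, -0.866]]
force: [-0.9, -0.1, 0.9]
opening: 0.141
grasp_force: 30.0
```

Call:
apply_moves(steps=[[[0,0,-1.5,0,0,0,-1],[0,0,-3,0,0,0,-1],[0,0,-6,0,0,0,-1],[0,0,-10,0,0,0,-1],[0,0,-12,0,0,0,-1],[0,0,-12,0,0,0,-1]]])

```text
time_s: 9.57
position: [0.514, -0.1667, 0.1832]
tcp_rot: [[0.334, 0.818, 0.468], [0.943, -0.291, -0.163], [0.002, 0.496, -0.868]]
force: [-1.0, 0.7, -7.3]
opening: 0.138
grasp_force: 30.0
```

```bash
python3 -c "
from h import *
go(frame(8),[.501,.1255,.300])
go(frame(8),[.501,.1255,.248])
"
```

```text
[27.14, -3.77, -15.52] [29.17, 7.0, -26.9]
[27.13, -6.35, -11.01] [29.17, 7.0, -26.9]
```

Call:
apply_moves(steps=[[[4,-0.5,-5,5,1,-4,-1],[8,-1.2,-9,10,2,-9,-1],[12,-2,-12,15,3.5,-13.5,-1],[16,-2.6,-14,19,4.7,-18,-1],[20,-3.2,-15,23,5.8,-22,-1],[24,-3.6,-15.5,27,6.6,-25.5,-1],[27.1,-3.8,-15.5,29.2,7,-26.9,-1],[27.1,-3.8,-15.5,29.2,7,-26.9,-1],[27.1,-3.8,-15.5,29.2,7,-26.9,-1],[27.1,-3.8,-15.5,29.2,7,-26.9,-1],[27.1,-3.8,-15.5,29.2,7,-26.9,-1]]])

```text
time_s: 10.95
position: [0.503, 0.1227, 0.2992]
tcp_rot: [[-0.136, 0.991, 0.004], [0.991, 0.136, -0.004], [-0.004, 0.003, -1.0]]
force: [-0.5, -1.1, -8.2]
opening: 0.134
grasp_force: 30.0
```

```bash
python3 -c "
from h import *
i,m=snap('H')
go(frame(8),[.501,.1255,.250])
o=np.hstack([i[:300],bot.capture('scene')[90:390,150:438]])[:, :800]
cv2.imwrite('pics/Hv.png',o)
"
```

```text
10.95 [0.503  0.1227 0.2992] 0.57
[0.32, -0.2, 4.94] [0.2, 0.24, -0.19]Traceback (most recent call last):
  File "<string>", line 5, in <module>
    o=np.hstack([i[:300],bot.capture('scene')[90:390,150:438]])[:, :800]
      ~~~~~~~~~^^^^^^^^^^^^^^^^^^^^^^^^^^^^^^^^^^^^^^^^^^^^^^^^
    return _nx.concatenate(arrs, 1, dtype=dtype, casting=casting)
           ~~~~~~~~~~~~~~~^^^^^^^^^^^^^^^^^^^^^^^^^^^^^^^^^^^^^^^
ValueError: all the input array dimensions except for the concatenation axis must match exactly, but along dimension 0, the array at index 0 has size 300 and the array at index 1 has size 294
```

Call:
apply_moves(steps=[[[0.3,-0.2,2.5,0.2,0.2,-0.2,-1],[0.3,-0.2,4.5,0.2,0.2,-0.2,-1],[0.3,-0.2,5,0.2,0.2,-0.2,-1],[0.3,-0.2,5.3,0.2,0.2,-0.2,-1],[0.3,-0.2,5.6,0.2,0.2,-0.2,-1],[0.3,-0.2,5.9,0.2,0.2,-0.2,-1],[0.3,-0.2,6.2,0.2,0.2,-0.2,-1],[0.3,-0.2,6.5,0.2,0.2,-0.2,-1],[0.3,-0.2,6.8,0.2,0.2,-0.2,-1],[0.3,-0.2,7.1,0.2,0.2,-0.2,-1],[0.3,-0.2,7.1,0.2,0.2,-0.2,-1],[0.3,-0.2,7.1,0.2,0.2,-0.2,-1]]])

```text
time_s: 12.55
position: [0.5013, 0.1259, 0.2284]
tcp_rot: [[-0.141, 0.99, 0.0], [0.99, 0.141, -0.001], [-0.001, 0.0, -1.0]]
force: [0.3, -0.1, -6.5]
opening: 0.136
grasp_force: 30.0
```

Call:
apply_moves(steps=[[[0,0,0.4,0,0,0,-1],[0,0,0.8,0,0,0,-1],[0,0,1.2,0,0,0,-1],[0,0,1.5,0,0,0,-1],[0,0,1.8,0,0,0,-1],[0,0,1.8,0,0,0,-1],[0,0,1.8,0,0,0,-1]]])

```text
time_s: 13.42
position: [0.5019, 0.1259, 0.2105]
tcp_rot: [[-0.14, 0.99, 0.001], [0.99, 0.14, -0.0], [-0.001, 0.001, -1.0]]
force: [0.5, -2.9, -1.9]
opening: 0.137
grasp_force: 30.0
```

Call:
apply_moves(steps=[[[0,0,0.3,0,0,0,-1],[0,0,0.5,0,0,0,-1],[0,0,0.7,0,0,0,-1],[0,0,0.7,0,0,0,-1],[0,0,0.7,0,0,0,-1],[0,0,0.7,0,0,0,-1],[0,0,0.7,0,0,0,-1]]])

```text
time_s: 14.3
position: [0.5017, 0.1259, 0.2035]
tcp_rot: [[-0.14, 0.99, 0.001], [0.99, 0.14, -0.0], [-0.001, 0.001, -1.0]]
force: [1.9, -4.2, 0.5]
opening: 0.135
grasp_force: 30.0
```

```bash
python3 - <<'E'
from h import *
i,m=snap('I')
print(bot.read_state()['force'])
cv2.imwrite('pics/Iv.png',np.hstack([i[:290],bot.capture('scene')[90:380,180:460]]))
E
```

```text
14.3 [0.5017 0.1259 0.2035] 0.11
[ 1.69331977 -3.76139335  0.09558279]
```

View pics/Iv.png

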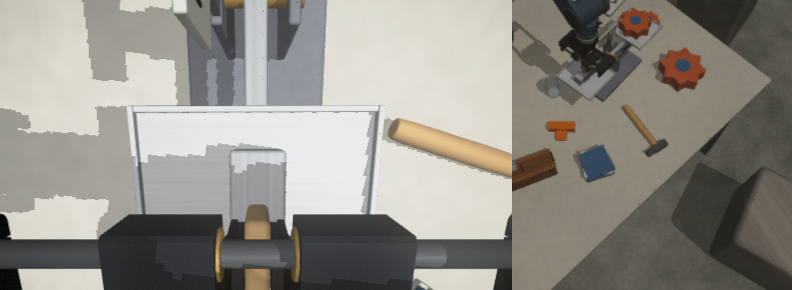

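The weight stands flat in the pan with no vertical load left on the wrist. There is a small -y pull, so I ease 2 mm that way, then open and rise.

Call:
apply_moves(steps=[[[-0.2,0,0,0,0,0,-1],[-0.2,0,0,0,0,0,-1],[-0.2,0,0,0,0,0,-0.65],[-0.2,0,0,0,0,0,-0.5],[-0.2,0,0,0,0,0,0],[-0.2,0,0,0,0,0,0],[-0.2,0,0,0,0,0,0],[-0.2,0,0,0,0,0,0]]])

```text
time_s: 15.4
position: [0.5017, 0.1239, 0.2034]
tcp_rot: [[-0.141, 0.99, 0.0], [0.99, 0.141, -0.001], [-0.001, 0.0, -1.0]]
force: [0.1, -0.1, -0.4]
opening: 0.492
grasp_force: 0.0
```

Call:
apply_moves(steps=[[[-0.2,0,-1,0,0,0,0],[-0.2,0,-3,0,0,0,0],[-0.2,0,-6,0,0,0,0],[-2,0,-11,0,0,0,0],[-6,5,-16,0,0,0,0],[-6,7,-19.5,0,0,0,0],[-6,7,-19.5,0,0,0,0],[-6,7,-19.5,0,0,0,0],[-6,7,-19.5,0,0,0,0],[-6,7,-19.5,0,0,0,0]]])

```text
time_s: 16.65
position: [0.5783, 0.0747, 0.3973]
tcp_rot: [[-0.141, 0.99, -0.002], [0.99, 0.141, -0.0], [-0.0, -0.002, -1.0]]
force: [0.4, 0.3, 0.1]
opening: 0.503
grasp_force: 0.0
```

```bash
python3 -c "
from h import *
snap('J')"
```

```text
16.65 [0.5783 0.0747 0.3973] 0.66
```

Call:
apply_moves(steps=[[[0,-14,0,0,0,0,0],[0,-14,0,0,0,0,0],[0,-14,0,0,0,0,0],[0,-14,0,0,0,0,0],[0,-14,0,0,0,0,0],[0,-14,0,0,0,0,0]]])

```text
time_s: 17.45
position: [0.4422, 0.0547, 0.3982]
tcp_rot: [[-0.141, 0.99, 0.001], [0.99, 0.141, -0.0], [-0.001, 0.001, -1.0]]
force: [0.0, -0.3, -0.3]
opening: 0.502
grasp_force: 0.0
```

```bash
python3 -c "
from h import *
snap('K')
o=np.vstack([load('J')[0][:230],load('K')[0][:230]])
cv2.imwrite('pics/JK.png',cv2.resize(o,None,fx=1.3,fy=1.3,interpolation=2))"
```

```text
17.45 [0.4422 0.0547 0.3982] 0.35
```

View pics/JK.png

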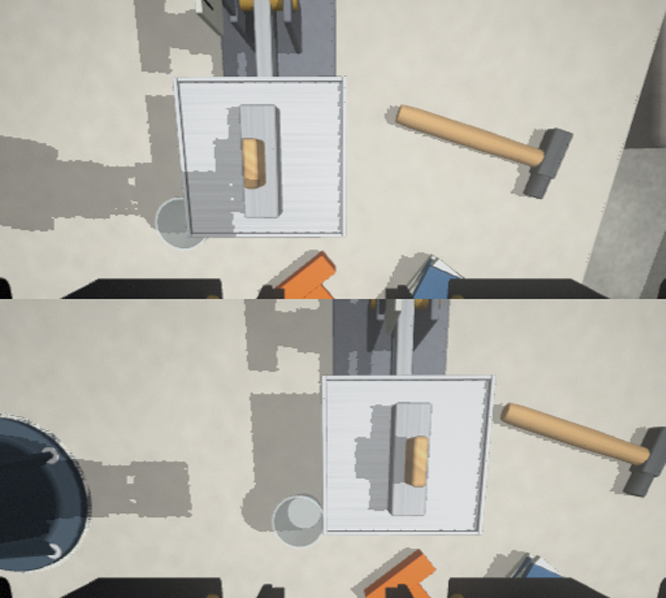

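The weight stands upright, centred in the pan at about (260,160) in J and (412,460) in K, and the glass and hammer are unmoved. Next I measure the pan's height numerically and compare it with the star's.

Call:
apply_moves(steps=[[[30,0,0,0,0,0,0],[30,0,0,0,0,0,0],[30,0,0,0,0,0,0],[30,0,0,0,0,0,0],[30,0,0,0,0,0,0],[30,0,0,0,0,0,0],[30,0,0,0,0,0,0]]])

```text
time_s: 18.38
position: [0.3988, 0.3516, 0.3976]
tcp_rot: [[-0.141, 0.99, -0.0], [0.99, 0.141, -0.002], [-0.002, -0.001, -1.0]]
force: [0.3, 0.4, -0.3]
opening: 0.497
grasp_force: 0.0
```

```bash
python3 -c "
from h import *
snap('L')"
```

```text
18.38 [0.3988 0.3516 0.3976] 1.65
```

Call:
apply_moves(steps=[[[0,14,0,0,0,0,0],[0,14,0,0,0,0,0],[0,14,0,0,0,0,0],[0,14,0,0,0,0,0],[0,14,0,0,0,0,0],[0,14,0,0,0,0,0]]])

```text
time_s: 19.18
position: [0.5358, 0.3714, 0.3991]
tcp_rot: [[-0.141, 0.99, 0.001], [0.99, 0.141, -0.0], [-0.0, 0.0, -1.0]]
force: [-1.2, -0.3, -1.1]
opening: 0.497
grasp_force: 0.0
```

```bash
python3 - <<'E'
from h import *
from scipy.optimize import brentq
snap('M')
def edge(i,box,outside):
    S=cv2.GaussianBlur(cv2.cvtColor(i,cv2.COLOR_BGR2HSV)[:,:,1].astype(float),(1,5),0);pts=[]
    u0,u1,v0,v1=box
    for v in range(v0,v1):
        r=S[v,u0:u1]; r=r if outside=="L" else r[::-1]
        th=13; k=np.argmax(r<th)
        if k>0:
            s=k-1+(r[k-1]-th)/(r[k-1]-r[k]); pts.append((u0+s if outside=="L" else u1-1-s,v))
    p=np.array(pts)
    for _ in range(4):
        c=np.polyfit(p[:,1],p[:,0],1);e=p[:,0]-np.polyval(c,p[:,1]);p=p[abs(e)<max(.6,1.5*e.std())]
    print(len(p),e.std().round(2),end=' ');return c
def pair(n1,n2,b1,b2,s,vs):
    (i,C),(j,D)=load(n1),load(n2);cc,cd=edge(i,b1,s),edge(j,b2,s)
    for v in vs:
        pc=(np.polyval(cc,v),v);oc,rc=ray(C,pc)
        def gap(w):
            o,r=ray(D,(np.polyval(cd,w),w));return np.dot(np.cross(rc,r),o-oc)
        w=brentq(gap,v-25,v+25);print(s,tri([(C,pc),(D,(np.polyval(cd,w),w))])[0].round(4))
pair("J","K",(125,150,70,145),(238,262,70,150),"L",(80,130))
pair("J","K",(255,280,70,170),(362,388,70,170),"R",(80,140))
out=[]
for n in"LM":
    i,m=load(n);bs=[b for b in blobs(rng(i,(95,80,40),(125,255,255)),(100,60,460,200),300)[0]];print(n,bs);out.append((m,bs))
for b in out[0][1]:
    for c in out[1][1]:
        x,r=tri([(out[0][0],b[1:]),(out[1][0],c[1:])])
        if r<.003: print("blue",x.round(4),round(r,4))
E
```

```text
19.18 [0.5358 0.3714 0.3991] 0.48
75 0.11 80 0.11 L [0.4136 0.1634 0.1548]
L [0.4221 0.1047 0.1547]
100 0.09 100 0.13 R [0.5738 0.1862 0.1557]
R [0.5844 0.1154 0.155 ]
L [(np.int32(1060), np.float64(445.6), np.float64(98.1)), (np.int32(1086), np.float64(312.6), np.float64(121.1))]
M [(np.int32(1249), np.float64(357.8), np.float64(98.1)), (np.int32(1097), np.float64(191.7), np.float64(121.3))]
blue [0.6813 0.4901 0.0402] 0.0004
blue [0.4528 0.4226 0.1881] 0.0001
```

The pan floors now stand at 0.149 m and 0.148 m, so the beam is level to about 1 mm. One 200 g step would shift each pan 7.5 mm. The arm is clear of everything, so I hand in.

```bash
python3 -c "
from rig import bot
print(bot.hand_in())"
```

```text
the job is handed in; nothing more can be done
None
```

The 800 g weight alone stands upright on the weight pan and the two pan floors measure within about 1 mm of each other, so the beam is level as nearly as these weights allow; the job is handed in, at about 19 s on the clock.

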